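Dry-lay the carvings of a folk-art sign on its panel

ROBOT

A 6-joint arm with a two-finger parallel gripper is mounted at the origin on the work surface. World frame = base frame: x ahead of the robot, y to its left, z up, the work surface at z = 0. Lengths are in mm, angles in rad, forces in N, time in s.
With the tool pointing down it reaches from about 325 to 900 mm from the base axis. Payload 6.1 kg.
Tool frame: the origin (TCP) lies on the centre line of the jaws, within the pads' length; the fingertips stand 8 mm ahead of it and the grasp point (between the pads) lies 11 mm behind it; z points along the fingers, y is the line along which they close (so a half turn about z gives the same grasp; the last joint's range is limited). The gripper opens to 85 mm and grips with 20 to 120 N. Pads are 22 mm wide; open, the fingers measure 114 mm over their backs; the gripper's body (76 mm by 85 mm) begins 54 mm behind the grasp point. The pads swing forward as they close: fully open they stand 13 mm farther back than shut.
Start: joints at [1.075, 0.22, 1.526, -0, 1.395, -0.126], TCP at [225.891, 582.743, 239.3] pointing down, gripper open.
Joint ranges: [-2.98, 2.98], [-0.91, 2.08], [0.09, 2.57], [-1.24, 4.39], [0.2, 2.65], [-2.68, 2.68]. Speed limits (rad/s): [2.57, 2.57, 3.01, 3.14, 3.14, 3.14].

INTERFACE

Orientations are given as a unit quaternion [w, x, y, z].
In Python, from bench import telemetry, grab_frame, calibration, job gives the robot as it stands.
- The arm moves only by the shell command python3 -m handwheel FILE [FORCE], which reads ROWS from the file FILE. ROWS is a JSON object whose key "deltas" holds a list of rows, 1 to 5 of them, each of 7 numbers: a rotation vector rx, ry, rz in rad, then dx, dy, dz in mm, then the finger opening in mm; each row is the pose to reach, as a shift and turn from the pose commanded when the command began, along the tool's axes at that moment; what a row does not reach only later rows make up. A row lasts 1/12 s, in which the tool goes at most 41.7 mm and 0.125 rad, less where a joint would pass 70% of its speed; a pose out of reach is approached as far as the arm can. The fingers move at their own pace and stop on an object; FORCE is the grip in N (left out, the last holds). Time passes only in rows, so rows that do not move let the fingers close. It prints the time, the measured TCP pose, the force, the opening and the grip force at its end. Input that does not fit is refused with a message, and nothing moves.
- telemetry.get_obs(): the state, without advancing time (a new reading comes with each control period).
- grab_frame(name): name is "scene" or "top"; returns the picture (384x512x3 uint8, red, green, blue); there is no depth.
- calibration(name): a dict with "vertical_fov" (degrees; the focal length in pixels is half the picture's height over the tangent of half this angle, whatever the lens; pixels are square), "cx", "cy" (the principal point, pixels), "R" (3x3) and "t" (3): a world point X has camera coordinates R X + t. Camera axes: x right, y down, z forward; pixel columns grow to the right and rows downward; lengths in mm; the calibration is good to about 2 mm. A picture is of the moment at which its call begins. calibration takes no time and is no camera call.
- job.job_done(): hands the job in; it is judged then, once.
The state is a dict: "time_s": time; "q": joint angles; "dq": joint speeds; "joint_efforts": joint torques, N m; "position": TCP position; "ee_rot": TCP orientation; "contact_force": force on the tool from outside, world axes, zero at the start; "wrist_torque": the same for the moment, N m; "finger_gap": finger opening in mm; "grip_force": force on a finger pad.
Only numpy, scipy, OpenCV 4.12 (cv2) and the standard library are available. Lean on these libraries where they do the work, as an engineer would, in place of code of your own. Each camera call takes 0.05 s, during which the arm holds its last target. There are 200 camera calls.

TASK

Dry-lay the carved sign on its brown panel, whose moulded strip is the top edge: the square block in the middle with the round rosette centred on top of it, the bird to the left of the block and the fish to its right, and the half sun behind the block, between it and the moulded strip. Lay each piece flat, centred on its chalked cross and square to the panel, bird and fish with their heads towards the top edge, the sun with its straight side towards the block. Leave the spare heart and the tools where they lie.

Things in the scene. Friction and masses are not known exactly. Their poses are not given: they have to be found in the camera images.
- panel: Fixed brown panel, left or right of the robot, 300 mm wide (y); face 20 mm above the bench. Origin: on its underside below the crossing of the long white chalk lines. +x to the top edge, away from the robot, +y left. Reaches x = -100 to +145 mm; strip along the top edge x = 121 to 145, 10 mm high. Chalked crosses (x, y mm): block (0, 0), bird (0, +95), fish (0, -95), sun (+80, 0)
- block: Pale wood, loose, 15 to 50 g, starts on the grey board, face up, +x within 0.65 rad of away from the robot. Origin: centre of underside. Plain square block 60 x 60 x 16 mm, flat top, sides along its x and y; a quarter turn makes no difference
- rosette: Pale wood, loose, 15 to 50 g, starts on the grey board, face up, +x within 0.65 rad of away from the robot. Origin: centre of underside. Round flower of eight petals, 50 mm across, 14 mm high at the petals, 19 mm at the middle boss, flat below; any turn will do
- bird: Pale wood, loose, 15 to 50 g, starts on the grey board, face up, +x within 0.65 rad of away from the robot. Origin: centre of underside. Bird in profile, 86 (x) x 45 (y) x 16 mm (wing 19): head at +x, beak to +y, tail at -x. At the origin the sides are straight, 36 mm apart in y, 20 mm long: grip it there
- fish: Pale wood, loose, 15 to 50 g, starts on the grey board, face up, +x within 0.65 rad of away from the robot. Origin: centre of underside. Fish, 90 (x) x 40 (y) x 16 mm: nose at +x, forked tail at -x. At the origin the sides are straight, 32 mm apart in y, 24 mm long: grip it there
- sun: Pale wood, loose, 15 to 50 g, starts on the grey board, face up, +x within 0.65 rad of away from the robot. Origin: centre of underside. Half sun: half disc 32 (x) x 64 (y) x 13 mm, raised middle and rays up to 19 mm; straight side at x = -16, round side at x = +16. Can be gripped along x at y = 0
- heart: Spare pale wooden heart, 52 x 54 x 16 mm, loose, not used: leave it. It lies among the carvings on the fixed grey board (245 x 325 mm, top 9 mm above the bench), on the other side of the robot's x axis than the panel; the six pieces there lie in two rows of three, 105 mm apart left to right and 116 mm row to row. Origin: centre of underside
- pencil: Flat red carpenter's pencil, 165 x 14 x 8 mm, loose on the bench between panel and grey board, pointing away from the robot: leave it. Origin: underside, 75 mm from its blunt end
- gouge: Carving gouge with wooden handle, 235 mm long, 28 mm thick, loose, lying across the bench beyond panel and board: leave it. Origin: under the ferrule
Things that resemble listed ones, but are neither listed nor needed, are in the scene too. What is shaped like the block but green or turquoise is not meant.

How it is judged (in metres and radians):
At the end, for the whole second after the job is handed in: Block, bird, fish, sun flat on the panel within 12 mm of their crosses, rosette on the block within 10 mm (each in x and y); height 4 mm, tilt 0.12 rad; square to the panel within 0.2 rad (rosette free), heads to the top edge, sun's straight side to the block; all at rest; others moved under 20 mm (x of block in the frame of panel between -0.012 and 0.012 m and y of block in the frame of panel between -0.012 and 0.012 m and z of block in the frame of panel between 0.016 and 0.024 m and angle between each of block, bird, fish, sun, rosette's own z axis and vertical below 0.12 rad and linear speed of each of block, bird, fish, sun, rosette below 0.01 m/s and angular speed of each of block, bird, fish, sun, rosette below 0.1 rad/s and x of bird in the frame of panel between -0.012 and 0.012 m and y of bird in the frame of panel between 0.083 and 0.107 m and z of bird in the frame of panel between 0.016 and 0.024 m and x of fish in the frame of panel between -0.012 and 0.012 m and y of fish in the frame of panel between -0.107 and -0.083 m and z of fish in the frame of panel between 0.016 and 0.024 m and x of sun in the frame of panel between 0.068 and 0.092 m and y of sun in the frame of panel between -0.012 and 0.012 m and z of sun in the frame of panel between 0.016 and 0.024 m and x of rosette in the frame of block between -0.01 and 0.01 m and y of rosette in the frame of block between -0.01 and 0.01 m and z of rosette in the frame of block between 0.012 and 0.02 m and (angle between the x axis of block and the x axis of panel, either way round below 0.2 rad or angle between the x axis of block and the y axis of panel, either way round below 0.2 rad) and angle between the x axis of each of bird, fish, sun and the x axis of panel, either way round below 0.2 rad and y of panel in the frame of bird below -0.05 m and y of panel in the frame of fish above 0.05 m and x of panel in the frame of sun below -0.04 m and distance of each of heart, pencil, gouge from where it was at the start of the episode below 0.02 m); the robot touches nothing.
It fails at once if the heart is knocked away from its place (more than 20 mm) (distance of heart from where it was at the start of the episode above 0.02 m).
It fails at once if the pencil is knocked away from its place (more than 20 mm) (distance of pencil from where it was at the start of the episode above 0.02 m).
It fails at once if the gouge is knocked away from its place (more than 20 mm) (distance of gouge from where it was at the start of the episode above 0.02 m).
It also fails if it takes over 102 s, if anything falls off the work surface, if the arm or the gripper's body presses on something with over 40 N, if the wrist force passes 120 N, or if a joint passes its speed limit or range.

## Working session

There is one attempt and no reset: what is moved stays moved. The work goes in short steps, Python scripts to look and compute and a shell command to move; the robot and the scene stay as the last step left them, time stands still between calls to the robot, and variables do not carry over. Pictures are saved under pics/ and viewed, at most 14 in all, crops included, and the job is handed in when it is done.

```bash
mkdir -p pics; ls
cat > h.py <<'E'
import numpy as np, cv2
from bench import telemetry, grab_frame, calibration, job
E
python3 - <<'E'
from h import *
for n in ("top","scene"):
    c=calibration(n); print(n,c)
    im=grab_frame(n); cv2.imwrite(f"pics/{n}0.png",cv2.resize(im[:,:,::-1],(800,600),interpolation=cv2.INTER_CUBIC))
    np.save(n+"0.npy",im)
o=telemetry.get_obs(); print(o)
E
```

```text
pics
top {'vertical_fov': 56.472101885917084, 'cx': 255.55313339816908, 'cy': 189.25729198096403, 'R': array([[ 0.00925633, -0.99994897,  0.00404612],
       [-0.98238228, -0.00984885, -0.18662275],
       [ 0.18665308, -0.00224739, -0.98242332]]), 't': array([-14.43595132, 613.70819914, 745.53221951])}
scene {'vertical_fov': 54.625985287169755, 'cx': 258.64374619126596, 'cy': 189.87973181769917, 'R': array([[-0.19762154,  0.98022643,  0.0100928 ],
       [ 0.55889742,  0.1211248 , -0.82034289],
       [-0.80534427, -0.15647659, -0.5717829 ]]), 't': array([ 102.38093382, -319.3415923 , 1419.12432472])}
{'time_s': 0.1, 'q': array([ 1.07489357e+00,  2.21151267e-01,  1.52748199e+00, -2.96137303e-05,
        1.39470782e+00, -1.26077027e-01]), 'dq': array([ 0.00123885, -0.00248834, -0.00222496,  0.00064304,  0.00075628,
       -0.00021004]), 'joint_efforts': array([ 1.83890486e-03, -4.98247004e+01, -3.90546691e+01, -7.62282593e-05,
        5.72246325e-03, -1.08084720e-05]), 'position': array([225.65461547, 582.27741586, 238.31393469]), 'ee_rot': array([-2.53633993e-04,  1.83858252e-01,  9.82952379e-01, -8.36738833e-04]), 'contact_force': array([-0.641669  , -0.79583367, -0.23717849]), 'wrist_torque': array([-0.01237064, -0.02353872,  0.01866816]), 'grip_force': 0.0, 'finger_gap': 85.40396659284512}
```

View pics/top0.png

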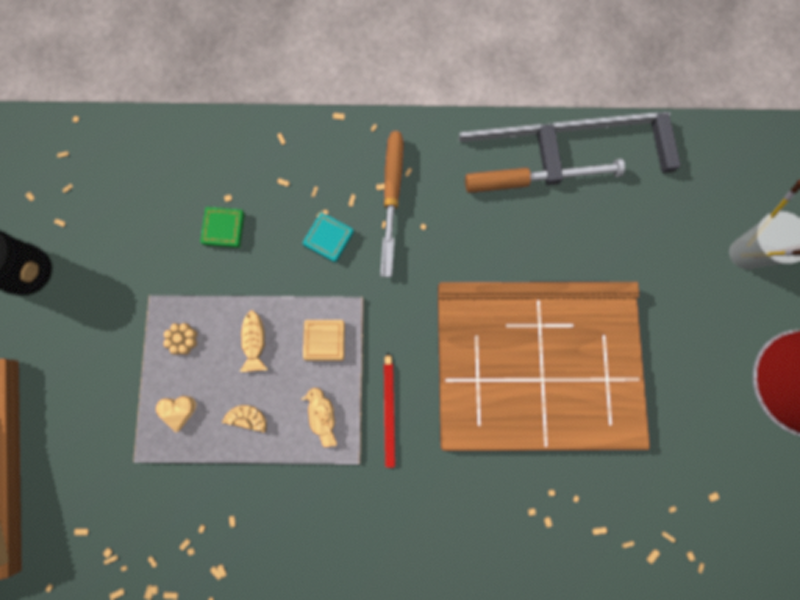

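View pics/scene0.png

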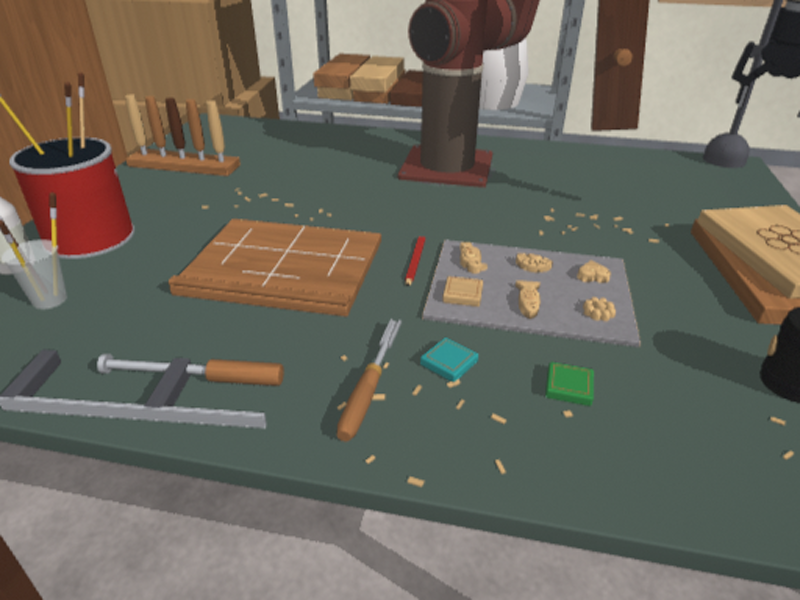

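The top view shows the board at left (+y), with rosette, fish and block in the far row and heart, sun and bird in the near row. The panel is at right, crossing at about (542,380). The pencil (390,410) and the gouge (390,200) lie between them. Next I rectify the image and measure.

```bash
cat >> h.py <<'E'
def cam(n):
    c=calibration(n); f=192/np.tan(np.radians(c["vertical_fov"]/2))
    return np.array([[f,0,c["cx"]],[0,f,c["cy"]],[0,0,1]]),np.array(c["R"]),np.array(c["t"])
def pix2w(n,uv,z):
    K,R,t=cam(n); uv=np.atleast_2d(uv).astype(float)
    d=(R.T@np.linalg.inv(K)@np.c_[uv,np.ones(len(uv))].T).T; C=-R.T@t
    return C+d*((z-C[2])/d[:,2])[:,None]
def w2pix(n,X):
    K,R,t=cam(n); p=(K@(R@np.atleast_2d(X).T+t[:,None])).T; return p[:,:2]/p[:,2:]
def rectify(n,im,z,x0,x1,y0,y1,s=2):
    # output: col -> from y1 down to y0, row -> from x1 down to x0, s px/mm
    W,H=int((y1-y0)*s),int((x1-x0)*s)
    cw=np.array([[x1,y1,z],[x1,y0,z],[x0,y0,z],[x0,y1,z]],float)
    M=cv2.getPerspectiveTransform(w2pix(n,cw).astype(np.float32),np.float32([[0,0],[W,0],[W,H],[0,H]]))
    return cv2.warpPerspective(im,M,(W,H),flags=cv2.INTER_CUBIC)
E
python3 - <<'E'
from h import *
im=np.load("top0.npy")
print("C",-cam("top")[1].T@cam("top")[2])
q=512/800
def p(l,z): print(np.round(pix2w("top",np.array(l)*q,z)[:,:2],0).tolist())
print("panel corners z20"); p([(438,299),(638,299),(649,449),(441,450),(542,380)],20)
print("board z9"); p([(148,296),(363,297),(360,463),(134,462)],9)
print("gouge/pencil");p([(395,135),(387,275),(388,357),(391,466)],4)
print("tcp px",w2pix("top",[226,582,239]),w2pix("scene",[226,582,239]))
hsv=cv2.cvtColor(im,cv2.COLOR_RGB2HSV)
K,R,t=cam("top")
b=pix2w("top",np.array([(148,296),(363,297),(360,463),(134,462)])*q,9)
board=np.zeros(im.shape[:2],np.uint8); cv2.fillPoly(board,[np.int32(np.array([(148,296),(363,297),(360,463),(134,462)])*q)],1)
m=((hsv[...,1]>70)&(board>0)).astype(np.uint8)
n,l,st,ce=cv2.connectedComponentsWithStats(m)
for i in range(1,n):
    if st[i,4]<40: continue
    c=max(cv2.findContours((l==i).astype(np.uint8),cv2.RETR_EXTERNAL,cv2.CHAIN_APPROX_NONE)[0],key=len)[:,0]
    w=pix2w("top",c,20)[:,:2]; r=cv2.minAreaRect(w.astype(np.float32))
    print(st[i,4],np.round(ce[i]/q),np.round(pix2w("top",ce[i],20)[0,:2],1),[np.round(v,1) for v in r])
xs=b[:,0];ys=b[:,1]
R1=rectify("top",im,20,xs.min()-10,xs.max()+10,ys.min()-10,ys.max()+10,2.2)
print("board rect origin",xs.min()-10,xs.max()+10,ys.min()-10,ys.max()+10,R1.shape)
cv2.imwrite("pics/board.png",R1[:,:,::-1])
# chalk
wm=(hsv[...,1]<70)&(hsv[...,2]>170); wm[:, :int(440*q)]=0; wm[:,int(650*q):]=0; wm[:int(295*q)]=0; wm[int(452*q):]=0
v,u=np.nonzero(wm); w=pix2w("top",np.c_[u,v],20)[:,:2]
o=pix2w("top",np.array([[542,380]])*q,20)[0,:2]
d=w-o
for k in range(3):
    A=d[(abs(d[:,0])<8)]; B=d[(abs(d[:,1])<8)]
    a=np.polyfit(A[:,1],A[:,0],1); c=np.polyfit(B[:,0],B[:,1],1)
    print("h line x=",a,"v line y=",c, A.min(0),A.max(0),B.min(0),B.max(0))
    break
print(o)
E
```

```text
C [463.87380349  -6.71538677 847.01855867]
panel corners z20
[[617.0, -67.0], [620.0, -369.0], [401.0, -369.0], [397.0, -70.0], [497.0, -219.0]]
board z9
[[619.0, 374.0], [621.0, 47.0], [377.0, 46.0], [375.0, 372.0]]
gouge/pencil
[[890.0, 1.0], [656.0, 11.0], [530.0, 7.0], [372.0, 1.0]]
tcp px [[-129.03886873  410.51451657]] [[490.91922077  72.53134702]]
479 [252. 342.] [549.1 209. ] [array([551.5, 207.7]), array([88.9, 36.6]), np.float64(3.6)]
690 [323. 340.] [553.2 103.3] [array([553.4, 103.4]), array([58.1, 61.3]), np.float64(0.6)]
340 [179. 338.] [553.4 316.8] [array([553.6, 316.6]), array([44.2, 47.6]), np.float64(0.6)]
498 [321. 416.] [442.8 103.6] [array([441.9, 103. ]), array([87.2, 37.9]), np.float64(15.7)]
392 [175. 410.] [448.6 314.3] [array([453.3, 313.5]), array([50.9, 48.8]), np.float64(48.3)]
335 [246. 417.] [439.7 211.9] [array([441.8, 211.8]), array([63.9, 31.6]), np.float64(77.7)]
board rect origin 365.10497356890903 630.5393454673731 35.853460869254164 384.3152248823495 (583, 766, 3)
h line x= [-0.00586986  1.17437628] v line y= [0.01496386 0.15804935] [  -7.71981545 -119.78525943] [  6.38335881 139.52899498] [-90.5854539   -7.17409846] [116.8267182    6.58825907]
[ 497.29944921 -219.01296555]
```

View pics/board.png

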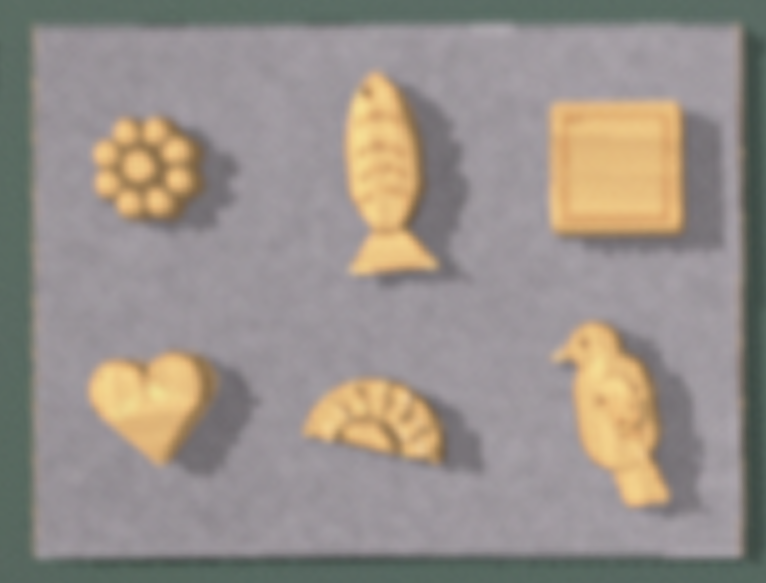

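The rectified board is consistent with the sizes given. Poses (x, y, yaw):

| Piece | x | y | yaw |
|---|---|---|---|
| Bird | 443 | 103 | 0.27 |
| Fish | 552.7 | 210 | 0.09 |
| Block | 554 | 104 | -0.01 |
| Sun | 441.5 | 212.3 | -0.20 |
| Rosette | 554 | 317.5 | any |
| Panel | 498.5 | -219 | 0.01 |

I'll move towards the bird, squaring the tool to the world on the way.

```bash
cat >> h.py <<'E'
from scipy.spatial.transform import Rotation as Ro
def to(x,y,z,yaw):
    """print the shift/turn in tool axes from measured pose to a pose (yaw of tool y vs world y)"""
    o=telemetry.get_obs(); R=Ro.from_quat(np.roll(o["ee_rot"],-1))
    T=Ro.from_euler("z",yaw)*Ro.from_matrix(np.diag([-1,1,-1.]))
    print("t",round(o["time_s"],2),"pos",np.round(o["position"],1),"gap",round(o["finger_gap"],1),"grip",round(o["grip_force"],1),"F",np.round(o["contact_force"],1))
    print("  rot",np.round((R.inv()*T).as_rotvec(),3),"d",np.round(R.inv().apply(np.array([x,y,z])-o["position"]),1))
if __name__=="__main__":
    import sys; to(*map(float,sys.argv[1:5]))
E
echo '{"deltas":[[0,0,-0.125,-29,-29,0,85],[0,0,-0.25,-58,-58,0,85],[0,0,-0.37,-87,-87,0,85],[0,0,-0.37,-116,-116,0,85],[0,0,-0.37,-145,-145,0,85]]}' > m.json && python3 -m handwheel m.json 30
echo '{"deltas":[[0,0,0,-26,-32,0,60],[0,0,0,-50,-64,0,60],[0,0,0,-75,-96,0,60],[0,0,0,-100,-128,0,60],[0,0,0,-100,-160,0,60]]}' > m.json && python3 -m handwheel m.json
python3 h.py 443 103 60 0.27
```

```text
time_s: 0.52
position: [308.7, 393.2, 238.7]
ee_rot: [-0.0, -0.001, 1.0, -0.0]
contact_force: [1.3, -0.2, -0.3]
finger_gap: 85.1
grip_force: 0.0
time_s: 0.93
position: [411.6, 232.9, 239.3]
ee_rot: [0.001, 0.001, 1.0, -0.0]
contact_force: [0.7, -0.5, -0.0]
finger_gap: 60.2
grip_force: 0.0
t 0.93 pos [411.6 232.9 239.3] gap 60.2 grip 0.0 F [ 0.7 -0.5 -0. ]
  rot [-0.001  0.002 -0.272] d [ -31.2 -129.8  179.4]
```

```bash
echo '{"deltas":[[0,0,-0.12,-15,-38,0,60],[0,0,-0.24,-31,-76,0,60],[0,0,-0.27,-31,-114,0,60],[0,0,-0.27,-31,-130,30,60],[0,0,-0.27,-31,-130,60,60]]}' > m.json && python3 -m handwheel m.json >/dev/null
echo '{"deltas":[[0,0,0,0,0,40,60],[0,0,0,0,0,80,60],[0,0,0,0,0,110,60],[0,0,0,0,0,135,60],[0,0,0,0,0,135,60]]}' > m.json && python3 -m handwheel m.json >/dev/null
python3 h.py 443 103 22 0.27
python3 - <<'E'
from h import *
im=grab_frame("scene"); u,v=w2pix("scene",[443,103,44])[0]; print(u,v)
a=im[int(v)-60:int(v)+60,int(u)-80:int(u)+80]
cv2.imwrite("pics/s1.png",cv2.resize(a[:,:,::-1],(800,600),interpolation=cv2.INTER_CUBIC))
for z in (44,36,52,25,9):print(z,(w2pix("scene",[443,103,z])[0]-[int(u)-80,int(v)-60])*5)
E
```

```text
t 1.77 pos [434.5 104.7  38.9] gap 59.8 grip 0.0 F [-1.1  0.1  0.6]
  rot [ 0.002 -0.011 -0.   ] d [-7.9 -3.9 16.8]
300.96866472632905 155.15479070309522
44 [404.84332363 300.77395352]
36 [403.75317093 313.44282194]
52 [405.94328767 287.99106573]
25 [402.26999137 330.67912897]
9 [400.14463017 355.37834906]
```

View pics/s1.png

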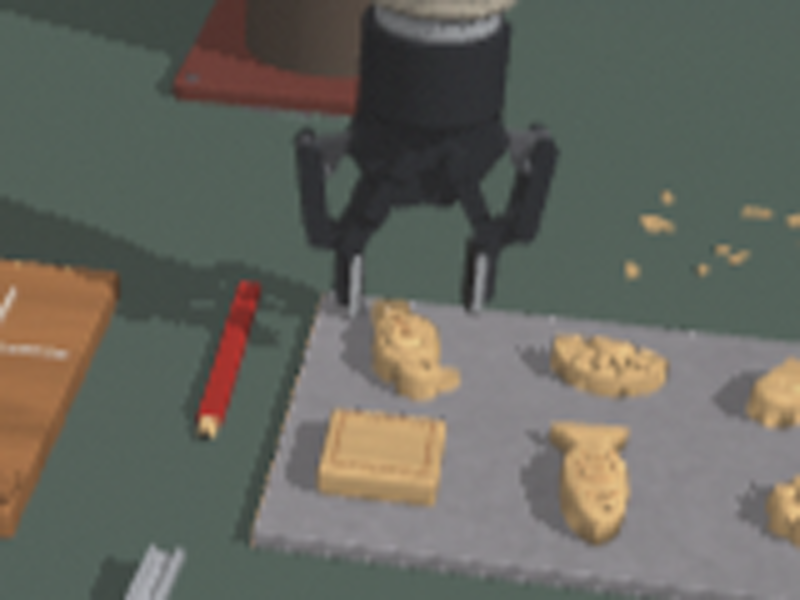

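The fingers straddle the bird about 8 mm short of it, with the tips about 5 mm ahead of the TCP at this opening. I'll correct before descending.

```bash
echo '{"deltas":[[0,0,0,-8,-4,0,60],[0,0,0,-8,-4,0,60],[0,0,0,-8,-4,0,60]]}' > m.json && python3 -m handwheel m.json >/dev/null
python3 h.py 443 103 18 0.27
```

```text
t 2.07 pos [451.2 103.5  46.7] gap 60.2 grip 0.0 F [-0.8 -0.2 -1.3]
  rot [-0.001  0.005 -0.   ] d [ 8.2  1.8 28.7]
```

That offset was servo lag and has settled since, so I'll add settling rows before each measurement.

```bash
echo '{"deltas":[[0,0,0,8,2,0,60],[0,0,0,8,2,14,60],[0,0,0,8,2,28,60],[0,0,0,8,2,28,60],[0,0,0,8,2,28,60]]}' > m.json && python3 -m handwheel m.json >/dev/null
python3 h.py 443 103 18 0.27
echo '{"deltas":[[0,0,0,0,0,0,25],[0,0,0,0,0,0,25],[0,0,0,0,0,0,25],[0,0,0,0,0,0,25],[0,0,0,0,0,0,25]]}' > m.json && python3 -m handwheel m.json 30 >/dev/null
python3 h.py 443 103 100 0
```

```text
t 2.48 pos [439.5 103.3  16.5] gap 60.1 grip 0.0 F [ 0.3 -0.   0.7]
  rot [ 0.    -0.001  0.   ] d [-3.3 -1.2 -1.5]
t 2.9 pos [441.2 103.3  17.7] gap 36.6 grip 29.3 F [-1.9 -0.8  6.4]
  rot [-0.     0.002  0.27 ] d [ -1.8  -0.8 -82.3]
```

Gripped at 36.6 mm as expected. I'll lift, square it and carry it to the bird cross.

```bash
echo '{"deltas":[[0,0,0,0,0,-35,25],[0,0,0,0,0,-70,25],[0,0,0.1,0,0,-80,25],[0,0,0.2,0,0,-80,25],[0,0,0.27,0,0,-80,25]]}' > m.json && python3 -m handwheel m.json >/dev/null
echo '{"deltas":[[0,0,0,0,0,0,25],[0,0,0,-15,-35,0,25],[0,0,0,-25,-75,0,25],[0,0,0,-35,-115,0,25],[0,0,0,-45,-155,0,25]]}' > m.json && python3 -m handwheel m.json >/dev/null
echo '{"deltas":[[0,0,0,-5,-35,0,25],[0,0,0,-10,-65,0,25],[0,0,0,-10,-72,0,25],[0,0,0,-10,-72,0,25],[0,0,0,-10,-72,0,25]]}' > m.json && python3 -m handwheel m.json >/dev/null
python3 h.py 496.5 -124 29.5 0.01
```

```text
t 4.15 pos [ 494.8 -123.4   96. ] gap 36.1 grip 29.7 F [-0.5  0.4 -0.4]
  rot [ 0.001 -0.001 -0.01 ] d [-1.7 -0.6 66.5]
```

```bash
echo '{"deltas":[[0,0,-0.01,-2,-1,25,25],[0,0,-0.01,-2,-1,50,25],[0,0,-0.01,-2,-1,66,25],[0,0,-0.01,-2,-1,66,25],[0,0,-0.01,-2,-1,66,25]]}' > m.json && python3 -m handwheel m.json >/dev/null
python3 h.py 496.5 -124 29.5 0.01
echo '{"deltas":[[0,0,0,0,0,0,50],[0,0,0,0,0,0,50],[0,0,0,0,0,0,50]]}' > m.json && python3 -m handwheel m.json >/dev/null
echo '{"deltas":[[0,0,0.01,0,0,-25,50],[0,0,0.01,0,0,-60,50],[0,0,0.01,0,0,-75,56],[0,0,0.01,0,0,-75,56],[0,0,0.01,0,0,-75,56]]}' > m.json && python3 -m handwheel m.json >/dev/null
echo '{"deltas":[[0,0,0,-10,40,0,56],[0,0,0,-20,80,0,56],[0,0,0,-30,120,0,56],[0,0,0,-40,160,0,56],[0,0,0,-50,198,0,56]]}' > m.json && python3 -m handwheel m.json >/dev/null
echo '{"deltas":[[0,0,-0.09,-5,40,0,56],[0,0,-0.09,-6,80,0,56],[0,0,-0.09,-6,120,0,56],[0,0,-0.09,-6,134,0,56],[0,0,-0.09,-6,134,0,56]]}' > m.json && python3 -m handwheel m.json >/dev/null
echo '{"deltas":[[0,0,0,0,0,0,56],[0,0,0,0,0,0,56]]}' > m.json && python3 -m handwheel m.json >/dev/null
python3 h.py 552.7 210 18 0.09
```

```text
t 4.57 pos [ 496.7 -122.7   29.7] gap 35.7 grip 29.8 F [-0.6 -0.3  0.2]
  rot [ 0.001 -0.002  0.003] d [ 0.2 -1.3  0.2]
t 6.23 pos [552.5 206.1 104.1] gap 56.0 grip 0.0 F [ 0.  -0.2  0.2]
  rot [-0.001 -0.002 -0.   ] d [-0.7  4.  86.1]
```

```bash
echo '{"deltas":[[0,0,0,-1,4,30,56],[0,0,0,-1,4,60,56],[0,0,0,-1,4,86,56],[0,0,0,-1,4,86,56],[0,0,0,-1,4,86,56]]}' > m.json && python3 -m handwheel m.json >/dev/null
python3 h.py 552.7 210 18 0.09
echo '{"deltas":[[0,0,0,0,0,0,20],[0,0,0,0,0,0,20],[0,0,0,0,0,0,20],[0,0,0,0,0,0,20],[0,0,0,0,0,0,20]]}' > m.json && python3 -m handwheel m.json 30 >/dev/null
python3 h.py 552.7 210 18 0.09
python3 - <<'E'
from h import *
im=grab_frame("top")
a=rectify("top",im,36,390,650,-380,10,2); cv2.imwrite("pics/t1.png",a[:,:,::-1])
E
```

```text
t 6.65 pos [552.9 209.4  18.2] gap 55.9 grip 0.0 F [-0.2 -0.4  1. ]
  rot [-0.001 -0.003 -0.002] d [0.2 0.6 0.2]
t 7.07 pos [555.3 211.4  21.3] gap 31.1 grip 30.7 F [-0.  -1.8  7.5]
  rot [-0.     0.003  0.   ] d [ 2.8 -1.1  3.3]
```

View pics/t1.png

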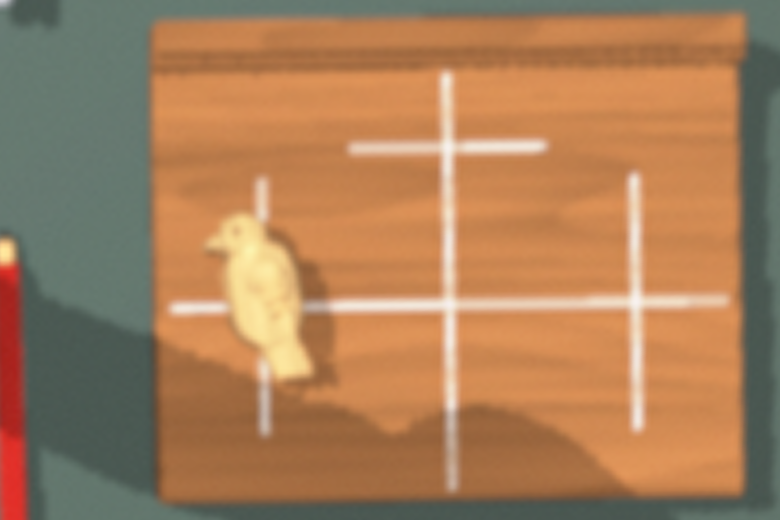

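The fish is gripped at 31 mm. The bird sits on its cross, but it still looks skewed (head (240,215), tail (290,378)). I need edge profiles to tell whether that is its own curve or yaw.

```bash
cat > prof.py <<'E'
from h import *
def prof(im,z,x0,x1,y0,y1,sat):
    a=rectify("top",im,z,x0,x1,y0,y1,4)
    lab=cv2.cvtColor(a,cv2.COLOR_RGB2LAB).astype(float)
    g=a[...,2].astype(float) if sat=="panel" else -cv2.cvtColor(a,cv2.COLOR_RGB2HSV)[...,1].astype(float)
    return a,g
E
python3 - <<'E'
from prof import *
im=grab_frame("top"); np.save("top1.npy",im); im0=np.load("top0.npy")
A=rectify("top",im,36,445,550,-170,-80,5.6); B=rectify("top",im0,25,390,495,60,150,5.6)
cv2.imwrite("pics/b2.png",np.hstack([B,A])[:590,:,::-1][:, :800] if False else cv2.resize(np.hstack([B,A]),(800,int(800*A.shape[0]/(2*A.shape[1]))))[:,:,::-1])
print(A.shape)
# edge rows: print max gradient columns in a saturation/brightness channel
for nm,M,y1,x1,ch in (("board",B,150,495,None),("panel",A,-80,550,None)):
    if nm=="board": g=cv2.cvtColor(M,cv2.COLOR_RGB2HSV)[...,1].astype(float)
    else: g=M[...,1].astype(float)
    g=cv2.GaussianBlur(g,(0,0),3); d=np.diff(g,axis=1)
    for r in range(150,440,22):
        l=np.argmax(d[r]); rr=np.argmin(d[r])
        print(nm,"x",round(x1-r/5.6),"L",round(y1-l/5.6,1),"R",round(y1-rr/5.6,1))
E
```

```text
(588, 503, 3)
board x 468 L 133.8 R 93.0
board x 464 L 122.3 R 90.5
board x 460 L 122.1 R 88.4
board x 456 L 123.8 R 86.2
board x 452 L 123.8 R 85.9
board x 449 L 123.6 R 85.4
board x 445 L 122.3 R 84.8
board x 441 L 121.6 R 83.6
board x 437 L 121.2 R 83.4
board x 433 L 120.9 R 83.2
board x 429 L 119.3 R 84.6
board x 425 L 118.2 R 85.4
board x 421 L 114.3 R 85.0
board x 417 L 107.1 R 82.9
panel x 523 L -105.0 R -132.7
panel x 519 L -104.8 R -134.6
panel x 515 L -103.0 R -136.8
panel x 511 L -103.0 R -138.8
panel x 508 L -102.9 R -138.9
panel x 504 L -102.7 R -138.9
panel x 500 L -107.0 R -138.8
panel x 496 L -107.3 R -102.5
panel x 492 L -107.0 R -138.6
panel x 488 L -107.3 R -138.4
panel x 484 L -111.1 R -138.2
panel x 480 L -115.9 R -138.4
panel x 476 L -120.2 R -140.5
panel x 472 L -122.5 R -142.5
```

View pics/b2.png

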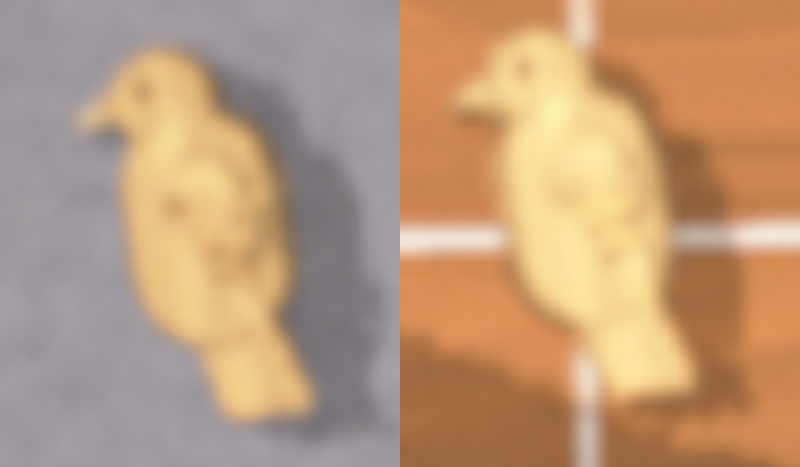

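Seen close, the bird's body sides on the panel are straight along x (y = -103 and -139), so the curve is its own shape and it lies square, about 3–5 mm up of its cross. Now I'll carry the fish.

```bash
echo '{"deltas":[[0,0,0,0,0,0,20],[0,0,0,0,0,0,20]]}' > m.json && python3 -m handwheel m.json >/dev/null
python3 h.py 552.7 210 18 0.01
echo '{"deltas":[[0,0,0,0,0,-35,20],[0,0,0,0,0,-70,20],[0,0,0.08,0,0,-80,20],[0,0,0.08,0,0,-80,20],[0,0,0.08,0,0,-80,20]]}' > m.json && python3 -m handwheel m.json >/dev/null
echo '{"deltas":[[0,0,0,5,-40,0,20],[0,0,0,10,-80,0,20],[0,0,0,15,-120,0,20],[0,0,0,20,-160,0,20],[0,0,0,25,-200,0,20]]}' > m.json && python3 -m handwheel m.json >/dev/null
echo '{"deltas":[[0,0,0,5,-40,0,20],[0,0,0,10,-80,0,20],[0,0,0,15,-120,0,20],[0,0,0,20,-160,0,20],[0,0,0,25,-200,0,20]]}' > m.json && python3 -m handwheel m.json >/dev/null
echo '{"deltas":[[0,0,0,2,-40,0,20],[0,0,0,4,-80,0,20],[0,0,0,4,-120,0,20],[0,0,0,4,-125,0,20],[0,0,0,4,-125,0,20]]}' > m.json && python3 -m handwheel m.json >/dev/null
echo '{"deltas":[[0,0,0,0,0,0,20],[0,0,0,0,0,0,20]]}' > m.json && python3 -m handwheel m.json >/dev/null
python3 h.py 501.5 -314 32 0.01
```

```text
t 7.33 pos [555.4 211.3  21.3] gap 31.2 grip 30.7 F [-1.3 -2.5  6.6]
  rot [-0.     0.003  0.08 ] d [ 2.8 -1.1  3.3]
t 9.17 pos [ 504.5 -312.1   97.7] gap 31.3 grip 30.1 F [ 0.5  0.6 -0.1]
  rot [ 0.002 -0.002  0.002] d [ 2.8 -2.  65.7]
```

```bash
echo '{"deltas":[[0,0,0,3,-2,25,20],[0,0,0,3,-2,50,20],[0,0,0,3,-2,65,20],[0,0,0,3,-2,65,20],[0,0,0,3,-2,65,20]]}' > m.json && python3 -m handwheel m.json >/dev/null
python3 h.py 501.5 -314 32 0.01
echo '{"deltas":[[0,0,0,0,0,0,46],[0,0,0,0,0,0,46],[0,0,0,0,0,0,46]]}' > m.json && python3 -m handwheel m.json >/dev/null
echo '{"deltas":[[0,0,0,0,0,-25,46],[0,0,0,0,0,-60,46],[0,0,0,0,0,-75,60],[0,0,0,0,20,-75,85],[0,0,0,0,40,-75,85]]}' > m.json && python3 -m handwheel m.json >/dev/null
echo '{"deltas":[[0,0,0,-5,40,0,85],[0,0,0,-10,80,0,85],[0,0,0,-15,120,0,85],[0,0,0,-20,160,0,85],[0,0,0,-25,200,0,85]]}' > m.json && python3 -m handwheel m.json >/dev/null
echo '{"deltas":[[0,0,0,-5,40,0,85],[0,0,0,-10,80,0,85],[0,0,0,-15,120,0,85],[0,0,0,-20,160,0,85],[0,0,0,-28,178,0,85]]}' > m.json && python3 -m handwheel m.json >/dev/null
echo '{"deltas":[[0,0,0,0,0,0,85],[0,0,0,0,0,0,85],[0,0,0,0,0,0,85]]}' > m.json && python3 -m handwheel m.json >/dev/null
python3 h.py 554 104 22 -0.01
```

```text
t 9.58 pos [ 502.  -313.9   33.3] gap 31.1 grip 32.8 F [-1.2  0.2 -0.1]
  rot [ 0.002 -0.002  0.003] d [ 0.5 -0.1  1.3]
t 11.33 pos [550.8 101.8 109.4] gap 84.9 grip 0.0 F [-0.1 -0.7 -1. ]
  rot [-0.   -0.    0.02] d [-3.2  2.2 87.4]
```

```bash
echo '{"deltas":[[0,0,0.02,-3,2,30,85],[0,0,0.02,-3,2,60,85],[0,0,0.02,-3,2,91,85],[0,0,0.02,-3,2,91,85],[0,0,0.02,-3,2,91,85]]}' > m.json && python3 -m handwheel m.json >/dev/null
python3 h.py 554 104 18 -0.01
echo '{"deltas":[[0,0,0,0,0,0,50],[0,0,0,0,0,0,50],[0,0,0,0,0,0,50],[0,0,0,0,0,0,50],[0,0,0,0,0,0,50]]}' > m.json && python3 -m handwheel m.json 30 >/dev/null
python3 h.py 554 104 18 0.01
echo '{"deltas":[[0,0,0,0,0,-35,50],[0,0,0,0,0,-70,50],[0,0,-0.02,0,0,-80,50],[0,0,-0.02,0,0,-80,50],[0,0,-0.02,0,0,-80,50]]}' > m.json && python3 -m handwheel m.json >/dev/null
echo '{"deltas":[[0,0,0,5,-40,0,50],[0,0,0,10,-80,0,50],[0,0,0,15,-120,0,50],[0,0,0,20,-160,0,50],[0,0,0,25,-200,0,50]]}' > m.json && python3 -m handwheel m.json >/dev/null
echo '{"deltas":[[0,0,0,10,-40,0,50],[0,0,0,20,-80,0,50],[0,0,0,30,-120,0,50],[0,0,0,30,-123,0,50],[0,0,0,30,-123,0,50]]}' > m.json && python3 -m handwheel m.json >/dev/null
echo '{"deltas":[[0,0,0,0,0,0,50],[0,0,0,0,0,0,50]]}' > m.json && python3 -m handwheel m.json >/dev/null
python3 h.py 498.5 -219 30 0.01
```

```text
t 11.75 pos [551.9 102.9  16.7] gap 84.9 grip 0.0 F [-0.3 -0.4  0.4]
  rot [-0.    -0.005 -0.002] d [-2.1  1.2 -1.3]
t 12.17 pos [556.3 104.1  21.2] gap 59.0 grip 32.9 F [ 0.3 -2.2  6.5]
  rot [-0.     0.005 -0.02 ] d [ 2.3 -0.1  3.2]
t 13.58 pos [ 501.8 -217.5   97. ] gap 58.9 grip 32.9 F [ 0.1 -0.  -0.6]
  rot [ 0.002 -0.002  0.001] d [ 3.1 -1.6 67. ]
```

```bash
echo '{"deltas":[[0,0,0,2,-2,25,50],[0,0,0,2,-2,50,50],[0,0,0,2,-2,65,50],[0,0,0,2,-2,65,50],[0,0,0,2,-2,65,50]]}' > m.json && python3 -m handwheel m.json >/dev/null
python3 h.py 500 -219 32 0.01
echo '{"deltas":[[0,0,0,0,0,0,70],[0,0,0,0,0,0,70],[0,0,0,0,0,0,70]]}' > m.json && python3 -m handwheel m.json >/dev/null
echo '{"deltas":[[0,0,0,0,0,-25,70],[0,0,0,0,0,-60,70],[0,0,0,0,0,-75,70],[0,0,0,0,20,-75,70],[0,0,0,0,40,-75,70]]}' > m.json && python3 -m handwheel m.json >/dev/null
echo '{"deltas":[[0,0,0,0,40,0,75],[0,0,0,0,80,0,75],[0,0,0,-5,120,0,75],[0,0,0,-10,160,0,75],[0,0,0,-15,200,0,75]]}' > m.json && python3 -m handwheel m.json >/dev/null
echo '{"deltas":[[0,0,0,-5,40,0,75],[0,0,0,-10,80,0,75],[0,0,0,-15,120,0,75],[0,0,0,-20,160,0,75],[0,0,0,-25,200,0,75]]}' > m.json && python3 -m handwheel m.json >/dev/null
echo '{"deltas":[[0,0,0,-5,40,0,75],[0,0,0,-10,80,0,75],[0,0,0,-10,98,0,75],[0,0,0,-10,98,0,75],[0,0,0,-10,98,0,75]]}' > m.json && python3 -m handwheel m.json >/dev/null
python3 h.py 554 317.5 22 0
python3 - <<'E'
from h import *
im=grab_frame("top")
a=rectify("top",im,36,390,650,-380,10,2); cv2.imwrite("pics/t2.png",a[:,:,::-1])
E
```

```text
t 14.0 pos [ 500.1 -219.    32.3] gap 58.8 grip 38.2 F [ 0.1 -0.2 -0.6]
  rot [ 0.001 -0.002  0.003] d [0.1 0.  0.3]
t 15.92 pos [544.4 318.3 108.5] gap 74.8 grip 0.0 F [ 0.3 -0.5 -0.3]
  rot [-0.     0.     0.013] d [-9.5 -0.9 86.5]
```

View pics/t2.png

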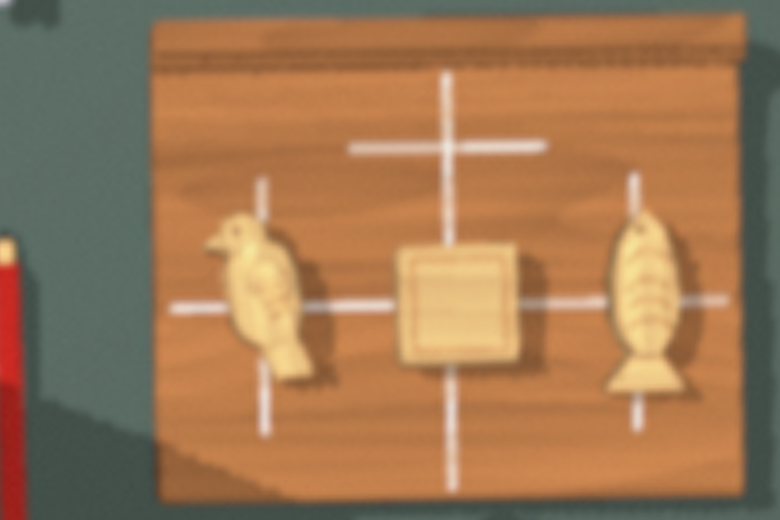

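Block, fish and bird lie on their crosses: block centre (498.5,-219), fish (499,-313). Next is the rosette.

```bash
echo '{"deltas":[[0,0,0,-10,-1,30,75],[0,0,0,-10,-1,60,75],[0,0,0,-10,-1,88,75],[0,0,0,-10,-1,88,75],[0,0,0,-10,-1,88,75]]}' > m.json && python3 -m handwheel m.json >/dev/null
python3 h.py 554 317.5 20 0
echo '{"deltas":[[0,0,0,0,0,0,40],[0,0,0,0,0,0,40],[0,0,0,0,0,0,40],[0,0,0,0,0,0,40],[0,0,0,0,0,0,40]]}' > m.json && python3 -m handwheel m.json 25 >/dev/null
python3 h.py 554 317.5 20 0
echo '{"deltas":[[0,0,0,0,0,-35,40],[0,0,0,0,0,-70,40],[0,0,0,0,0,-80,40],[0,0,0,0,0,-80,40]]}' > m.json && python3 -m handwheel m.json >/dev/null
echo '{"deltas":[[0,0,0,5,-40,0,40],[0,0,0,10,-80,0,40],[0,0,0,15,-120,0,40],[0,0,0,20,-160,0,40],[0,0,0,25,-200,0,40]]}' > m.json && python3 -m handwheel m.json >/dev/null
echo '{"deltas":[[0,0,0,5,-40,0,40],[0,0,0,10,-80,0,40],[0,0,0,15,-120,0,40],[0,0,0,20,-160,0,40],[0,0,0,25,-200,0,40]]}' > m.json && python3 -m handwheel m.json >/dev/null
echo '{"deltas":[[0,0,0,3,-40,0,40],[0,0,0,6,-80,0,40],[0,0,0,6,-120,0,40],[0,0,0,6,-137,0,40],[0,0,0,6,-137,0,40]]}' > m.json && python3 -m handwheel m.json >/dev/null
echo '{"deltas":[[0,0,0,0,0,0,40],[0,0,0,0,0,0,40]]}' > m.json && python3 -m handwheel m.json >/dev/null
python3 h.py 499.5 -219 48 0
```

```text
t 16.38 pos [553.3 314.2  18.7] gap 74.9 grip 0.0 F [-0.1  0.5  0.3]
  rot [-0.002 -0.004  0.008] d [-0.7  3.3 -1.3]
t 16.8 pos [556.9 316.8  23.5] gap 48.2 grip 25.6 F [-1.1 -2.3  7.7]
  rot [0.001 0.004 0.01 ] d [2.9 0.8 3.5]
t 18.55 pos [ 503.6 -220.1   99.3] gap 48.0 grip 26.1 F [-0.2  0.5 -0.6]
  rot [ 0.001 -0.001  0.01 ] d [ 4.   1.1 51.3]
```

```bash
echo '{"deltas":[[0,0,0,3,1,20,40],[0,0,0,3,1,36,40],[0,0,0,3,1,48,40],[0,0,0,3,1,48,40],[0,0,0,3,1,48,40]]}' > m.json && python3 -m handwheel m.json >/dev/null
python3 h.py 501 -219 51 0
echo '{"deltas":[[0,0,0,0,0,0,60],[0,0,0,0,0,0,60],[0,0,0,0,0,0,60]]}' > m.json && python3 -m handwheel m.json >/dev/null
echo '{"deltas":[[0,0,0,0,0,-20,60],[0,0,0,0,0,-50,60],[0,0,0,0,0,-57,60],[0,0,0,0,20,-57,60],[0,0,0,0,40,-57,60]]}' > m.json && python3 -m handwheel m.json >/dev/null
echo '{"deltas":[[0,0,0,5,40,0,55],[0,0,0,10,80,0,55],[0,0,0,15,120,0,55],[0,0,0,20,160,0,55],[0,0,0,25,200,0,55]]}' > m.json && python3 -m handwheel m.json >/dev/null
echo '{"deltas":[[0,0,0,10,40,0,55],[0,0,0,20,80,0,55],[0,0,0,30,120,0,55],[0,0,0,33,160,0,55],[0,0,0,33,190,0,55]]}' > m.json && python3 -m handwheel m.json >/dev/null
echo '{"deltas":[[0,0,0,0,0,0,55],[0,0,0,0,0,0,55],[0,0,0,0,0,0,55]]}' > m.json && python3 -m handwheel m.json >/dev/null
python3 h.py 441.5 212.3 22 -1.77
python3 - <<'E'
from h import *
print(telemetry.get_obs()["q"])
E
```

```text
t 18.97 pos [ 500.9 -218.9   51.6] gap 48.1 grip 31.9 F [-0.  -0.5  0.1]
  rot [ 0.001 -0.002  0.012] d [-0.1 -0.1  0.6]
t 20.72 pos [439.  209.  109.4] gap 55.2 grip 0.0 F [ 0.2 -0.9 -0.4]
  rot [0.000e+00 1.000e-03 1.781e+00] d [-2.6  3.3 87.4]
[ 2.82247476e-01  2.53856848e-02  1.99928649e+00 -4.68256992e-04
  1.11669261e+00 -1.29934376e+00]
```

```bash
echo '{"deltas":[[0,0,0.12,0,0,0,55],[0,0,0.24,0,0,0,55],[0,0,0.36,0,0,0,55],[0,0,0.48,0,0,0,55],[0,0,0.6,0,0,0,55]]}' > m.json && python3 -m handwheel m.json >/dev/null
echo '{"deltas":[[0,0,0.12,0,0,0,55],[0,0,0.24,0,0,0,55],[0,0,0.36,0,0,0,55],[0,0,0.48,0,0,0,55],[0,0,0.6,0,0,0,55]]}' > m.json && python3 -m handwheel m.json >/dev/null
echo '{"deltas":[[0,0,0.12,0,0,0,55],[0,0,0.24,0,0,0,55],[0,0,0.36,0,0,0,55],[0,0,0.48,0,0,0,55],[0,0,0.58,0,0,0,55]]}' > m.json && python3 -m handwheel m.json >/dev/null
echo '{"deltas":[[0,0,0,0,0,0,55],[0,0,0,0,0,0,55]]}' > m.json && python3 -m handwheel m.json >/dev/null
python3 h.py 441.5 212.3 22 -1.77
python3 - <<'E'
from h import *
im=grab_frame("top")
a=rectify("top",im,36,390,650,-380,10,2); cv2.imwrite("pics/t3.png",a[:,:,::-1])
E
```

```text
t 22.13 pos [439.2 207.9 109.3] gap 55.3 grip 0.0 F [0.  0.1 0.4]
  rot [0.    0.    0.001] d [ 4.7  1.4 87.3]
```

View pics/t3.png

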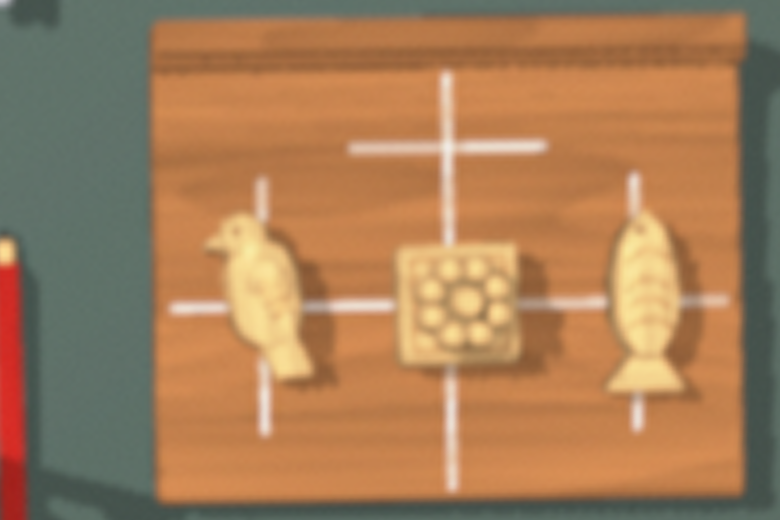

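The rosette is centred on the block: boss at (466,300), which matches the parallax expected at its height. Now the sun.

```bash
echo '{"deltas":[[0,0,0,5,1,30,55],[0,0,0,5,1,60,55],[0,0,0,5,1,89,55],[0,0,0,5,1,89,55],[0,0,0,5,1,89,55]]}' > m.json && python3 -m handwheel m.json >/dev/null
python3 h.py 441.5 212.3 20 -1.77
echo '{"deltas":[[0,0,0,0,0,0,20],[0,0,0,0,0,0,20],[0,0,0,0,0,0,20],[0,0,0,0,0,0,20],[0,0,0,0,0,0,20]]}' > m.json && python3 -m handwheel m.json 25 >/dev/null
python3 h.py 441.5 212.3 20 -1.77
echo '{"deltas":[[0,0,0,0,0,-35,20],[0,0,-0.1,0,0,-70,20],[0,0,-0.2,0,0,-85,20],[0,0,-0.21,0,0,-85,20],[0,0,-0.21,0,0,-85,20]]}' > m.json && python3 -m handwheel m.json >/dev/null
echo '{"deltas":[[0,0,0,0,0,0,20],[0,0,0,0,0,0,20]]}' > m.json && python3 -m handwheel m.json >/dev/null
python3 h.py 578 -218 35 -1.56
```

```text
t 22.6 pos [439.2 213.   19. ] gap 55.0 grip 0.0 F [ 0.2  0.7 -0.1]
  rot [-0.004  0.002  0.001] d [-0.3  2.4 -1. ]
t 23.02 pos [442.8 214.4  22.6] gap 31.0 grip 25.6 F [-1.4 -1.5  7.8]
  rot [ 0.004 -0.002  0.   ] d [-2.3 -0.9  2.6]
t 23.6 pos [439.7 213.5 103.9] gap 31.3 grip 25.2 F [ 0.9  0.1 -0.4]
  rot [-0.002  0.001 -0.001] d [-432.8  134.3   68.9]
```

```bash
echo '{"deltas":[[0,0,0,-40,12,0,20],[0,0,0,-80,24,0,20],[0,0,0,-120,36,0,20],[0,0,0,-160,48,0,20],[0,0,0,-198,60,0,20]]}' > m.json && python3 -m handwheel m.json >/dev/null
echo '{"deltas":[[0,0,0,-40,12,0,20],[0,0,0,-80,24,0,20],[0,0,0,-120,36,0,20],[0,0,0,-160,48,0,20],[0,0,0,-198,60,0,20]]}' > m.json && python3 -m handwheel m.json >/dev/null
echo '{"deltas":[[0,0,0,-18,7,0,20],[0,0,0,-36,14,0,20],[0,0,0,-36,14,0,20],[0,0,0,-36,14,0,20],[0,0,0,-36,14,0,20]]}' > m.json && python3 -m handwheel m.json >/dev/null
python3 h.py 578 -216.5 34 -1.56
```

```text
t 24.85 pos [ 578.5 -215.7  103.7] gap 31.3 grip 25.1 F [ 0.   0.4 -0.7]
  rot [-0.003 -0.002 -0.   ] d [-1.  -0.3 69.7]
```

```bash
echo '{"deltas":[[0,0,0,-1,0,25,20],[0,0,0,-1,0,50,20],[0,0,0,-1,0,69,20],[0,0,0,-1,0,69,20],[0,0,0,-1,0,69,20]]}' > m.json && python3 -m handwheel m.json >/dev/null
python3 h.py 578 -216.5 34 -1.56
echo '{"deltas":[[0,0,0,0,0,0,41],[0,0,0,0,0,0,41],[0,0,0,0,0,0,41]]}' > m.json && python3 -m handwheel m.json
echo '{"deltas":[[0,0,0,0,0,-20,41],[0,0,0,0,0,-50,41],[0,0,0,0,0,-90,41],[0,0,0,40,0,-100,41],[0,0,0,80,0,-100,41]]}' > m.json && python3 -m handwheel m.json >/dev/null
echo '{"deltas":[[0,0,0,40,-20,0,41],[0,0,0,80,-40,0,41],[0,0,0,120,-60,0,41],[0,0,0,160,-80,0,41],[0,0,0,200,-100,0,41]]}' > m.json && python3 -m handwheel m.json >/dev/null
echo '{"deltas":[[0,0,0,20,0,0,41],[0,0,0,40,0,0,41],[0,0,0,40,0,0,41]]}' > m.json && python3 -m handwheel m.json >/dev/null
python3 - <<'E'
from h import *
im=grab_frame("top")
a=rectify("top",im,36,390,650,-380,10,2); cv2.imwrite("pics/t4.png",a[:,:,::-1])
b=grab_frame("scene")[100:260,80:400]; cv2.imwrite("pics/s4.png",cv2.resize(b[:,:,::-1],(800,400),interpolation=cv2.INTER_CUBIC))
E
```

```text
t 25.27 pos [ 578.6 -216.    35.4] gap 31.4 grip 31.3 F [-0.8  0.1 -1. ]
  rot [-0.003 -0.002  0.001] d [-0.5 -0.6  1.4]
time_s: 25.52
position: [580.3, -217.7, 37.7]
ee_rot: [0.001, 0.703, 0.711, 0.0]
contact_force: [-0.1, -0.0, 0.8]
finger_gap: 40.8
grip_force: 0.0
```

View pics/t4.png

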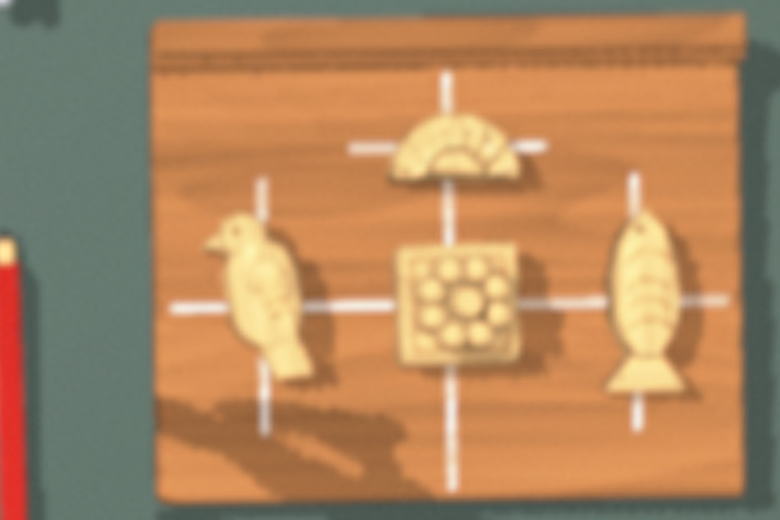

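View pics/s4.png

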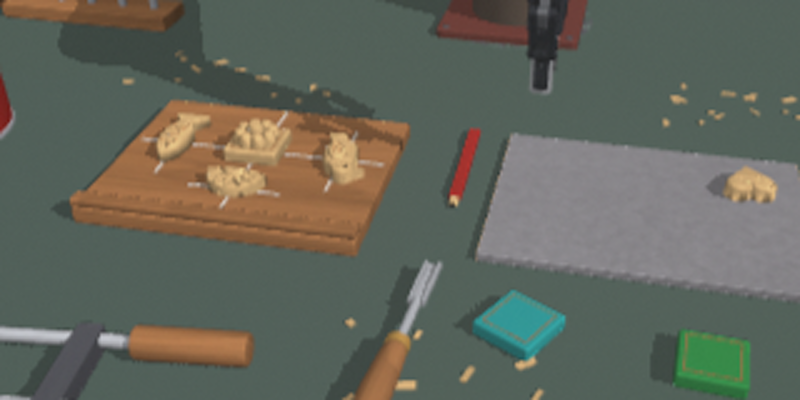

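All five pieces lie flat on or close to their crosses: sun (456,147), rosette and block (458,303), fish (646,301), bird about (266,297). The heart, pencil and gouge are untouched, so I'm handing in.

```bash
python3 -c "
from h import *
print(telemetry.get_obs()['dq'].round(3)); print(job.job_done())"
```

```text
[-0.034  0.008  0.    -0.006  0.    -0.004]
the job is handed in; nothing more can be done
None
```

I laid all five pieces on the panel and handed the job in at about 26 s. In the last pictures each lies flat, square and within about 5 mm of its cross (the bird is furthest off), with the heart and tools unmoved; the judge's verdict was not shown.

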